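# Fold out and turn the crank of a wind-up charger

## Task

Try out the wind-up charger, the long rectangular one screwed to the bench (not the round lantern): first fold the grip of its crank up from the arm until it stands upright, then turn the crank half a turn clockwise, seen from above, so that its arm points to the lamp end of the case. Let go and leave the grip standing up.

Things in the scene. Friction and masses are not known exactly. Their poses are not given: they have to be found in the camera images.
- charger: Wind-up charger fixed to the bench: grey case 200 x 110 mm, flat top 60 mm above the bench, on a foot plate 230 x 120 mm. Origin: centre of its underside. +x: along the case to the end with three sockets; -x: to the round lamp; z up, and the crank turns about this z axis. Crank arm: flat steel, 12 mm wide, 8 mm thick, 86 mm long, underside 12 mm above the case top; it sweeps beyond the case sides.
- crank (a joint): Turn of the crank arm about the vertical axis, rad, growing clockwise seen from above. 0: arm along the case's +x (socket end), it starts within 0.2 of that; pi: arm towards the lamp end, half a turn clockwise. No stops; friction 0.15 N m (2 N at the grip); it stays where it is left.
- grip (a joint): Angle of the folding grip, rad. 0: flat on top of the arm, lying from the arm's outer end back towards the crank axis; pi/2: straight up, against a stop. It starts at 0 to 0.15. The fold hinge is horizontal, square to the arm, 80 mm from the crank axis and 90 mm above the bench; friction 0.05 N m holds the grip at any angle.
- grip_end (a point): Centre of the grip's free end, on its centreline 58 mm from the fold hinge. Black round sleeve, 18 mm across, from 12 to 58 mm from the hinge; it spins freely about its length, and once upright it can be pushed round with shut fingers. Folded, its centreline is 90 mm above the bench; beside it is free space down to the case top, 30 mm lower.

How it is judged:
By the outcome, as a careful person would: the job done as asked, in the order asked, and still so for the second after the job is handed in, with the robot touching nothing.
It also fails if it takes over 48 s, if anything falls off the work surface, if the arm or the gripper's body presses on something with over 40 N, if the wrist force passes 120 N, or if a joint passes its speed limit or range.

## Robot

A 6-joint arm with a two-finger parallel gripper is mounted at the origin on the work surface. World frame = base frame: x ahead of the robot, y to its left, z up, the work surface at z = 0. Lengths are in mm, angles in rad, forces in N, time in s.
With the tool pointing down it reaches from about 275 to 750 mm from the base axis. Payload 10.2 kg.
Tool frame: the origin (TCP) lies midway between the tips of the shut fingers; the grasp point (between the pads) lies 19 mm behind it; z points along the fingers, y is the line along which they close (so a half turn about z gives the same grasp; the last joint's range is limited). The gripper opens to 85 mm and grips with 20 to 120 N. Pads are 22 mm wide; open, the fingers measure 114 mm over their backs; the gripper's body (76 mm by 85 mm) begins 54 mm behind the grasp point. The pads swing forward as they close: fully open they stand 13 mm farther back than shut.
Start: joints at [1.06, 0.313, 1.498, -0, 1.331, -0.223], TCP at [149.03, 503.409, 199.194] pointing down, gripper open.
Joint ranges: [-2.94, 2.94], [-0.97, 2.17], [0.19, 2.56], [-1.23, 4.37], [0.02, 3.11], [-2.88, 2.88]. Speed limits (rad/s): [2.39, 2.39, 3.01, 3.14, 3.14, 3.14].

## Interface

Orientations are given as a unit quaternion [w, x, y, z].
In Python, from rig import sense, capture, finish_job, find_in, place_of gives the robot as it stands. The module is installed in compiled form; this text tells all that it offers.
- The arm moves only by the shell command python3 -m jog 'ROWS' [FORCE]. ROWS is JSON, a list of rows, each an object of numbers: "tx", "ty", "tz": the shift along the tool's x, y, z in mm; "ax", "ay", "az": the turn, a rotation vector about the tool's x, y, z in rad; "jaw": the closure, from -1 (fully open) to 1 (shut), so that 0 is half open. In form: [{"tx": .., "ty": .., "tz": .., "ax": .., "ay": .., "az": .., "jaw": ..}, ...]. A call has 1 to 5 rows; each row shifts and turns the commanded pose from where the row before left it, along the tool's axes as they then stand; what a row does not reach is not made up. A row lasts 1/8 s, in which the tool goes at most 62.5 mm and 10.7 degrees, less where a joint would pass 70% of its speed; a pose out of reach is approached as far as the arm can. A call with a gripper value outside its range is refused whole. The fingers move at their own pace and stop on an object; FORCE is the grip in N (left out, the last holds). Time passes only in rows, so rows that do not move let the fingers close. It gives the time, the measured TCP pose, the force, the opening and the grip force at its end, in the units of the state.
- sense(): the state, without advancing time (a new reading comes with each control period).
- capture(name): name is "scene" or "side" or "wrist"; returns a dict with "color" (420x560x3 uint8, red, green, blue), "depth" (420x560 float32, mm along the optical axis (not along the pixel's ray), 0 where there is no reading), "fx", "fy", "cx", "cy" (pixels), "camera_from_world" (4x4, takes a point from world to camera coordinates); the wrist camera has in their place "mount" (4x4, takes a point from camera to tool coordinates, whose origin is the TCP and whose axes are the flange's). Camera axes: x right, y up, looking along -z (the intrinsics and any distortion apply to the point x, -y, -z); pixel columns grow to the right and rows downward; lengths in mm; the calibration is good to about 2 mm. A picture is of the moment at which its call begins: read the wrist's pose just before it.
- finish_job(): hands the job in; it is judged then, once.
Trained networks look in the newest picture that a camera, given by its name, has taken for a name from the list of things; names that differ only in an ending like _2 or _b are one class to them, and where a whole thing is asked for, a point or a joint stands for the part that bears it (a point fixed in the world has none). Each returns a list of dicts, best first, with "conf" (0 to 1); they miss things now and then, are a little off and sometimes report something else, mostly with a low value. They report only what shows in the picture. A call takes as long as a camera call.
- find_in(query, camera): "centre" ([column, row] in pixels, amid what is visible of it).
- place_of(query, camera): "centre" ([column, row] in pixels: a listed point, or the origin of a listed thing).
The state is a dict: "time_s": time; "joints": joint angles; "dq": joint speeds; "tau": joint torques, N m; "eef_pos": TCP position; "ee_rot": TCP orientation; "force": force on the tool from outside, world axes, zero at the start; "wrist_torque": the same for the moment, N m; "grip_width": opening from 0.0 (shut) to 1.0 (fully open); "grip_force": force on a finger pad.
Only numpy, scipy, OpenCV 4.12 (cv2) and the standard library are available. Lean on these libraries where they do the work, as an engineer would, in place of code of your own. Each camera call takes 0.05 s, during which the arm holds its last target. There are 200 camera calls.

## Working session

There is one attempt and no reset: what is moved stays moved. The work goes in short steps, Python scripts to look and compute and a shell command to move; the robot and the scene stay as the last step left them, time stands still between calls to the robot, and variables do not carry over. Pictures are saved under pics/ and viewed, at most 10 in all, crops included, and the job is handed in when it is done.

```bash
mkdir -p pics; cat > h.py <<'E'
import numpy as np, cv2
from rig import *
from scipy.spatial.transform import Rotation as R
def cam(n):
    s=sense(); c=capture(n)
    if n=="wrist":
        T=np.eye(4); q=s["ee_rot"]; T[:3,:3]=R.from_quat([q[1],q[2],q[3],q[0]]).as_matrix(); T[:3,3]=s["eef_pos"]
        c["wc"]=T@np.array(c["mount"])
    else: c["wc"]=np.linalg.inv(np.array(c["camera_from_world"]))
    return c
def ray(c,px):
    d=np.array([(px[0]-c["cx"])/c["fx"],-(px[1]-c["cy"])/c["fy"],-1.0])
    return c["wc"][:3,3],c["wc"][:3,:3]@d
def atz(c,px,z):
    o,d=ray(c,px); return o+d*(z-o[2])/d[2]
def dep(c,px):
    o,d=ray(c,px); u,v=int(round(px[0])),int(round(px[1]))
    p=c["depth"][max(0,v-1):v+2,max(0,u-1):u+2]; p=p[p>0]
    return o+d*np.median(p) if len(p) else None
def save(c,n): cv2.imwrite("pics/"+n,c["color"][:,:,::-1])
E
python3 - <<'E'
from h import *
np.set_printoptions(precision=1,suppress=True)
s=sense();print(s["eef_pos"],s["ee_rot"],s["time_s"])
ims=[]
for n in ["scene","side","wrist"]:
    c=cam(n); save(c,n+"0.png"); print(n,[k for k in c if k not in("color","depth")])
    for q,z in [("charger",0),("grip_end",92),("crank",85),("grip",90)]:
        for f in (place_of,find_in):
            for r in f(q,n)[:2]: print(q,f.__name__,r["conf"],np.array(r["centre"]),atz(c,r["centre"],z),dep(c,r["centre"]))
E
```

```text
[148.9 503.1 198.6] [-0.   0.1  1.  -0. ] 0.0
scene ['fx', 'fy', 'cx', 'cy', 'camera_from_world', 'wc']
charger call 0.58 [352.1 202.8] [556.5 202.3   0. ] [612.2 144.9  60.2]
charger call 0.73 [357.3 201.5] [559.1 214.2  -0. ] [614.9 154.9  60.6]
grip_end call 0.71 [359.8 172.1] [578.6 188.7  92. ] [585.4 181.6  98.3]
grip_end call 0.55 [366.4 181.6] [608.4 177.5  92. ] [615.5 169.7  99.1]Traceback (most recent call last):
  File "<stdin>", line 9, in <module>
ValueError: it knows: charger, grip_end
```

```bash
python3 - <<'E'
from h import *
np.set_printoptions(precision=1,suppress=True)
for n in ["scene","side","wrist"]:
    c=cam(n); save(c,n+"1.png")
    for q,z in [("charger",0),("grip_end",92)]:
        for f,m in ((place_of,"place"),(find_in,"find")):
            for r in f(q,n)[:2]: print(n,q,m,r["conf"],np.array(r["centre"]),atz(c,r["centre"],z),dep(c,r["centre"]))
E
```

```text
scene charger place 0.63 [352.7 202.9] [557.5 203.1   0. ] [612.8 145.9  59.9]
scene charger find 0.68 [354.2 202.2] [557.4 207.3   0. ] [612.3 149.9  59.5]
scene charger find 0.67 [365.6 182.9] [518.6 274.5   0. ] [617.3 166.3  98.6]
scene grip_end place 0.48 [360.1 172.7] [580.4 187.8  92. ] [587.9 179.9  99. ]
scene grip_end place 0.27 [350.2 203.8] [642.  110.1  92. ] [612.2 140.5  59.8]
scene grip_end find 0.54 [365.6 182.4] [609.5 174.6  92. ] [615.6 167.9  98.1]
side charger place 0.63 [270.3 331.2] [562.1 193.8   0. ] [556.5 222.   60. ]
side charger find 0.82 [272.3 328.1] [559.4 187.9   0. ] [553.9 217.4  62. ]
side grip_end place 0.71 [258.8 300.4] [577.8 187.8  92. ] [579.3 181.4  80.2]
side grip_end find 0.58 [244.2 292.3] [602.5 176.   92. ] [601.6 179.3  97.9]
```

View pics/scene0.png

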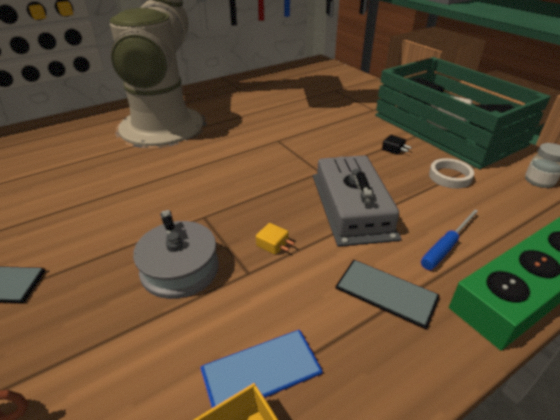

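View pics/side1.png

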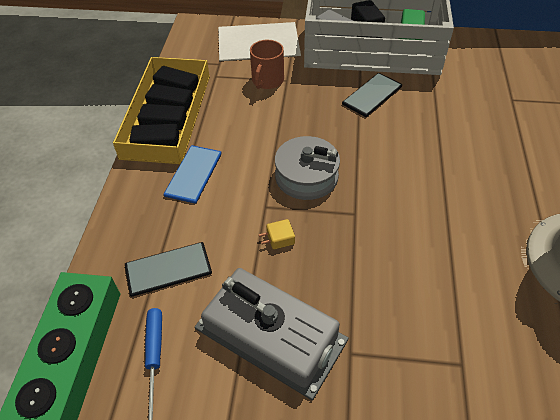

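The scene view shows the charger at about (355,198), with the crank hub at (352,182) and the black grip at (365,185). In the side view the case is at (270,330), the hub at (268,317), the grip runs from about (229,284) to (260,300), sockets are at left and the lamp at right. Next I fit the case and grip from the depth images.

```bash
python3 - <<'E'
from h import *
np.set_printoptions(precision=1,suppress=True)
for n in ["scene","side"]:
    c=cam(n); v,u=np.mgrid[:420,:560]; d=c["depth"]
    P=np.stack([(u-c["cx"])/c["fx"]*d,-(v-c["cy"])/c["fy"]*d,-d],-1)@c["wc"][:3,:3].T+c["wc"][:3,3]
    near=(np.hypot(P[...,0]-560,P[...,1]-198)<140)&(d>0)
    for lo,hi,l in [(54,66,"top"),(3,12,"foot"),(84,120,"grip"),(68,120,"all")]:
        m=near&(P[...,2]>lo)&(P[...,2]<hi)
        X=P[m]; 
        if len(X)<5: print(n,l,len(X));continue
        r=cv2.minAreaRect(X[:,:2].astype(np.float32)); print(n,l,len(X),r,X.mean(0))
    m=near&(P[...,2]>84); blk=m&(c["color"].max(-1)<60); X=P[blk]
    if len(X)>5:
        w=np.linalg.svd(X-X.mean(0),full_matrices=False)[2][0]; t=(X-X.mean(0))@w
        print(n,"black",len(X),X.mean(0),w,t.min(),t.max())
    X=P[m]; q,e=np.linalg.eigh(np.cov(X[:,:2].T)); w=e[:,1]; t=(X[:,:2]-X[:,:2].mean(0))@w; print(w,X[:,:2].mean(0)+np.outer([t.min(),t.max()],w))
    save({"color":cv2.resize(c["color"][(130 if n=="scene" else 250):(260 if n=="scene" else 400),(290 if n=="scene" else 180):(420 if n=="scene" else 370)],None,fx=4,fy=4,interpolation=2)},n+"z.png")
E
```

```text
scene top 2895 ((563.295166015625, 195.63534545898438), (108.18959045410156, 201.9127655029297), 64.25507354736328) [574.9 185.9  59.2]
scene foot 930 ((563.5599975585938, 195.98892211914062), (120.64470672607422, 232.15252685546875), 64.32880401611328) [620.3 148.3   7.3]
scene grip 275 ((599.145263671875, 175.7175750732422), (18.363157272338867, 93.75313568115234), 60.5190544128418) [613.1 165.9  93.9]
scene all 433 ((596.9500122070312, 175.35560607910156), (20.753864288330078, 98.75133514404297), 60.97748947143555) [606.9 168.7  88. ]
scene black 156 [606.8 168.8  95.9] [ 0.9 -0.4 -0.1] -27.380002941333707 37.66028982574915
[-0.9  0.5] [[639.3 151.8]
 [557.  196.3]]
side top 6929 ((558.898193359375, 199.93695068359375), (109.55277252197266, 203.85452270507812), 64.349365234375) [553.5 208.   59.5]
side foot 1523 ((560.4146118164062, 196.49269104003906), (255.60858154296875, 260.0091857910156), 34.993343353271484) [533.1 245.3   7.3]
side grip 477 ((595.0945434570312, 178.97300720214844), (19.24479103088379, 97.43972778320312), 61.65005111694336) [603.  177.   94.4]
side all 812 ((593.315673828125, 178.67654418945312), (25.91573715209961, 101.48936462402344), 58.691436767578125) [592.3 183.5  87.3]
side black 347 [602.  178.2  95.7] [-0.9  0.4  0.1] -42.79289897805888 54.506949926107545
[-0.9  0.5] [[638.9 157.6]
 [553.1 203.7]]
```

View pics/sidez.png

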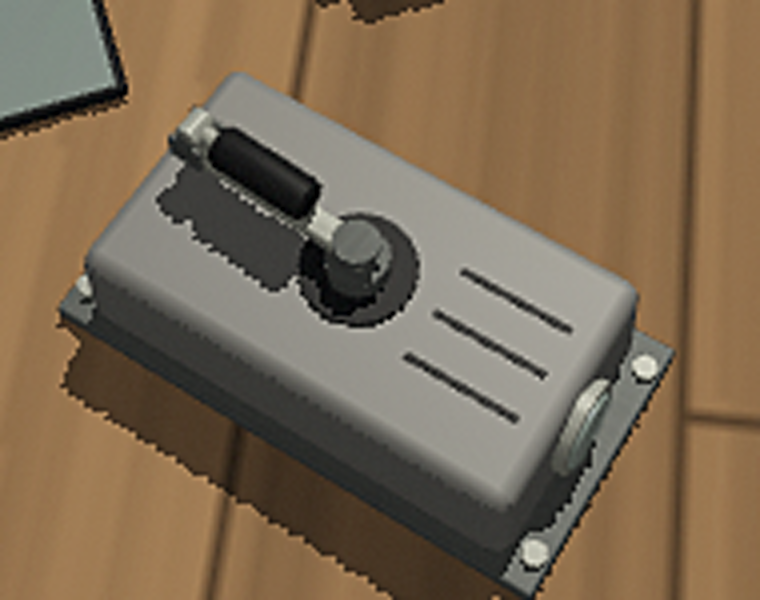

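The two views agree. The case centre is about (561,198) and its long axis is at about -25.7°. The crank points at about -28°, which puts the hinge near (632,160) and the grip end near (580,187). The sizes match the given ones. Now I work out the approach above the sleeve.

```bash
cat > go.py <<'E'
from h import *
import sys
# usage: go.py x y z closing_dir_deg : tool-frame shift & yaw to that TCP pose, tool down
x,y,z,a=map(float,sys.argv[1:5]); s=sense(); q=s["ee_rot"]
M=R.from_quat([q[1],q[2],q[3],q[0]]).as_matrix()
ya=np.deg2rad(a); Y=np.array([np.cos(ya),np.sin(ya),0])
best=None
for sg in (1,-1):
    Z=np.array([0,0,-1.]); T=np.stack([np.cross(sg*Y,Z),sg*Y,Z],1); rv=R.from_matrix(M.T@T).as_rotvec()
    print("rot",np.round(rv,3))
print("tool shift (before turning)",np.round(M.T@(np.array([x,y,z])-s["eef_pos"]),1),"pos",np.round(s["eef_pos"],1),"j",np.round(s["joints"],2),"F",np.round(s["force"],1),"t",s["time_s"],"w",s["grip_width"])
print("tool axes world x,y",np.round(M[:,0],3),np.round(M[:,1],3))
E
python3 go.py 597 179 170 62
```

```text
rot [-0.    -0.     0.201]
rot [ 0.    -0.    -2.941]
tool shift (before turning) [-521.6 -183.9   29.2] pos [149.  503.4 199.2] j [ 1.06  0.31  1.5   0.    1.33 -0.22] F [0.7 0.2 0.9] t 1.1 w 1.0017904266265834
tool axes world x,y [-0.959  0.284  0.   ] [ 0.284  0.959 -0.   ]
```

```bash
python3 -m jog '[{"tx":-43,"ty":-15},{"tx":-43,"ty":-15},{"tx":-43,"ty":-15},{"tx":-43,"ty":-15},{"tx":-43,"ty":-15}]' 20; python3 -m jog '[{"tx":-43,"ty":-15},{"tx":-43,"ty":-15},{"tx":-43,"ty":-15},{"tx":-43,"ty":-15,"az":0.1},{"tx":-43,"ty":-15,"az":0.1}]'; python3 -m jog '[{},{}]'; python3 go.py 597 179 170 62
python3 - <<'E'
from h import *
np.set_printoptions(precision=1,suppress=True)
c=cam("wrist"); save(c,"w2.png")
for q,z in [("charger",0),("grip_end",90)]:
    for r in place_of(q,"wrist")[:2]: print(q,r["conf"],np.array(r["centre"]),atz(c,r["centre"],z),dep(c,r["centre"]))
v,u=np.mgrid[:420,:560]; d=c["depth"]
P=np.stack([(u-c["cx"])/c["fx"]*d,-(v-c["cy"])/c["fy"]*d,-d],-1)@c["wc"][:3,:3].T+c["wc"][:3,3]
m=(d>0)&(P[...,2]>54)&(P[...,2]<66); print("top",cv2.minAreaRect(P[m][:,:2].astype(np.float32)),np.median(P[m][:,2]))
m=(d>0)&(P[...,2]>86)&(P[...,2]<110)&(np.hypot(P[...,0]-597,P[...,1]-179)<80); print("grip",cv2.minAreaRect(P[m][:,:2].astype(np.float32)),P[m].mean(0),P[m][:,2].max())
E
```

```text
rot [-0.    -0.     0.201]
rot [ 0.    -0.    -2.941]
tool shift (before turning) [-521.6 -183.9   29.2] pos [149.  503.4 199.2] j [ 1.06  0.31  1.5   0.    1.33 -0.22] F [0.7 0.2 0.9] t 1.1 w 1.0017904266265834
tool axes world x,y [-0.959  0.284  0.   ] [ 0.284  0.959 -0.   ]
top ((359.86029052734375, 630.221923828125), (163.1510009765625, 200.33389282226562), 0.06706152111291885) 61.456269009440575schema error: expected keys tx, ty, tz, ax, ay, az, jaw
schema error: expected keys tx, ty, tz, ax, ay, az, jaw
schema error: expected keys tx, ty, tz, ax, ay, az, jaw
<stdin>:9: RuntimeWarning: Mean of empty slice.
  ret = um.true_divide(
Traceback (most recent call last):
ValueError: zero-size array to reduction operation maximum which has no identity
```

View pics/w2.png

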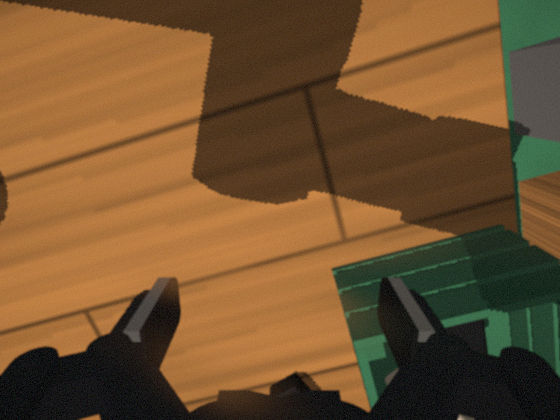

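The moves were refused because every row needs all seven keys, so the arm is still at its start pose beside the green crate. I resend them with full keys.

```bash
python3 -m jog '[{"tx":-43,"ty":-15,"tz":0,"ax":0,"ay":0,"az":0,"jaw":-1},{"tx":-43,"ty":-15,"tz":0,"ax":0,"ay":0,"az":0,"jaw":-1},{"tx":-43,"ty":-15,"tz":0,"ax":0,"ay":0,"az":0,"jaw":-1},{"tx":-43,"ty":-15,"tz":0,"ax":0,"ay":0,"az":0,"jaw":-1},{"tx":-43,"ty":-15,"tz":0,"ax":0,"ay":0,"az":0,"jaw":-1}]' 20; python3 -m jog '[{"tx":-43,"ty":-15,"tz":0,"ax":0,"ay":0,"az":0,"jaw":-1},{"tx":-43,"ty":-15,"tz":0,"ax":0,"ay":0,"az":0,"jaw":-1},{"tx":-43,"ty":-15,"tz":0,"ax":0,"ay":0,"az":0,"jaw":-1},{"tx":-43,"ty":-15,"tz":0,"ax":0,"ay":0,"az":0.1,"jaw":-1},{"tx":-43,"ty":-15,"tz":0,"ax":0,"ay":0,"az":0.1,"jaw":-1}]'; python3 -m jog '[{"tx":0,"ty":0,"tz":0,"ax":0,"ay":0,"az":0,"jaw":-1},{"tx":0,"ty":0,"tz":0,"ax":0,"ay":0,"az":0,"jaw":-1}]'; python3 go.py 597 179 170 62
cat > look.py <<'E'
from h import *
import sys
np.set_printoptions(precision=1,suppress=True)
c=cam("wrist"); save(c,sys.argv[1])
for q,z in [("charger",0),("grip_end",90)]:
    for r in place_of(q,"wrist")[:2]: print(q,r["conf"],np.array(r["centre"]),atz(c,r["centre"],z),dep(c,r["centre"]))
v,u=np.mgrid[:420,:560]; d=c["depth"]
P=np.stack([(u-c["cx"])/c["fx"]*d,-(v-c["cy"])/c["fy"]*d,-d],-1)@c["wc"][:3,:3].T+c["wc"][:3,3]
for lo,hi in ((54,66),(86,110)):
    m=(d>0)&(P[...,2]>lo)&(P[...,2]<hi)&(np.hypot(P[...,0]-561,P[...,1]-198)<140)
    if m.sum()>5: print(lo,hi,m.sum(),cv2.minAreaRect(P[m][:,:2].astype(np.float32)),np.median(P[m],0))
E
python3 look.py w3.png
```

```text
time_s: 1.88
eef_pos: [335.0, 369.5, 199.3]
ee_rot: [0.0, 0.143, 0.99, 0.0]
force: [0.3, 0.2, -0.2]
grip_width: 0.999
grip_force: 0.0
time_s: 2.5
eef_pos: [517.1, 233.0, 199.2]
ee_rot: [0.0, 0.243, 0.97, 0.0]
force: [-0.2, 0.4, 0.1]
grip_width: 0.999
grip_force: 0.0
time_s: 2.75
eef_pos: [515.5, 234.3, 199.1]
ee_rot: [-0.0, 0.241, 0.97, 0.0]
force: [-0.2, -0.1, 0.2]
grip_width: 0.998
grip_force: 0.0
rot [-0.    -0.     0.002]
rot [ 1.00e-03 -0.00e+00 -3.14e+00]
tool shift (before turning) [-97.9 -10.7  29.1] pos [515.5 234.3 199.1] j [ 0.22  0.4   1.37  0.    1.37 -0.86] F [-0.2 -0.1  0.2] t 2.75 w 0.9983310773396448
tool axes world x,y [-0.884  0.468  0.   ] [ 0.468  0.884 -0.   ]
charger 0.8 [266.9 221. ] [560.1 195.2   0. ] [540.7 208.1  61.8]
grip_end 0.68 [265.5 279.9] [582.3 185.2  90. ] [580.2 186.4  94.1]
54 66 18419 ((558.3681030273438, 199.51344299316406), (109.12523651123047, 203.343994140625), 64.40385437011719) [540.5 207.2  59.9]
86 110 1112 ((608.7649536132812, 171.5037841796875), (17.60374641418457, 66.11392211914062), 60.822052001953125) [602.2 175.   96.8]
```

View pics/w3.png

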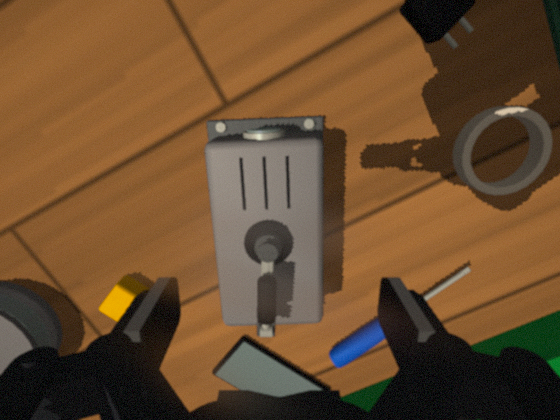

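The wrist view shows the hub at (266,248), the black sleeve at (267,298), the hinge at (265,330) and the lamp at the top. This gives a crank direction of about -29° and a hinge at about (630,158). The grasp point is 38 mm from the crank axis, at (594,179).

```bash
python3 go.py 594 179 72 61; python3 -m jog '[{"tx":-48,"ty":-6,"tz":20,"ax":0,"ay":0,"az":0.02,"jaw":-1},{"tx":-47,"ty":-6,"tz":30,"ax":0,"ay":0,"az":0,"jaw":-1},{"tx":0,"ty":0,"tz":30,"ax":0,"ay":0,"az":0,"jaw":-0.5},{"tx":0,"ty":0,"tz":30,"ax":0,"ay":0,"az":0,"jaw":-0.2},{"tx":0,"ty":0,"tz":0,"ax":0,"ay":0,"az":0,"jaw":-0.2}]' 20; python3 go.py 594 179 72 61
```

```text
rot [0.   0.   0.02]
rot [-0.     0.    -3.121]
tool shift (before turning) [-95.7 -12.6 127.4] pos [515.3 234.8 199.4] j [ 0.22  0.4   1.37  0.    1.37 -0.86] F [-0.4  0.3  0.3] t 2.9 w 1.0015101910503657
tool axes world x,y [-0.884  0.467 -0.   ] [0.467 0.884 0.   ]
time_s: 3.52
eef_pos: [592.2, 178.6, 87.5]
ee_rot: [-0.002, 0.251, 0.968, -0.001]
force: [-1.1, 0.2, 0.2]
grip_width: 0.601
grip_force: 0.0
rot [-0.002 -0.003 -0.001]
rot [-0.005  0.004  3.141]
tool shift (before turning) [-1.4  1.3 15.5] pos [592.2 178.6  87.5] j [ 0.1   0.62  1.33  0.    1.19 -0.96] F [-1.1  0.2  0.2] t 3.525 w 0.6013225455893781
tool axes world x,y [-0.874  0.485  0.003] [ 0.485  0.874 -0.002]
```

```bash
python3 -m jog '[{"tx":-1,"ty":1,"tz":14,"ax":0,"ay":0,"az":0,"jaw":-0.2},{"tx":0,"ty":0,"tz":0,"ax":0,"ay":0,"az":0,"jaw":1},{"tx":0,"ty":0,"tz":0,"ax":0,"ay":0,"az":0,"jaw":1},{"tx":0,"ty":0,"tz":0,"ax":0,"ay":0,"az":0,"jaw":1},{"tx":0,"ty":0,"tz":0,"ax":0,"ay":0,"az":0,"jaw":1}]' 20; python3 -m jog '[{"tx":0,"ty":0,"tz":0,"ax":0,"ay":0,"az":0,"jaw":1},{"tx":0,"ty":0,"tz":0,"ax":0,"ay":0,"az":0,"jaw":1}]';python3 go.py 594 179 72 61
```

```text
time_s: 4.15
eef_pos: [595.1, 178.5, 75.5]
ee_rot: [0.0, 0.251, 0.968, 0.0]
force: [0.7, -0.1, -0.1]
grip_width: 0.002
grip_force: 0.0
time_s: 4.4
eef_pos: [595.1, 178.4, 75.2]
ee_rot: [0.0, 0.251, 0.968, -0.0]
force: [-0.1, -0.4, -0.5]
grip_width: -0.003
grip_force: 0.0
rot [ 0.     0.    -0.002]
rot [ 0.   -0.    3.14]
tool shift (before turning) [ 1.2 -0.   3.2] pos [595.1 178.4  75.2] j [ 0.1   0.63  1.34 -0.    1.17 -0.96] F [-0.1 -0.4 -0.5] t 4.4 w -0.0026763830204984077
tool axes world x,y [-0.874  0.486 -0.   ] [0.486 0.874 0.   ]
```

The gripper shut fully with nothing between the pads, so I look before doing anything else.

```bash
python3 - <<'E'
from h import *
a=cam("side")["color"][240:400,170:370]; b=cam("scene")["color"][110:270,260:460]; w=cam("wrist")["color"][150:420,130:430]
im=np.hstack([cv2.resize(a,(400,320)),cv2.resize(b,(400,320))]); w=cv2.resize(w,(300,270)); r=np.zeros((270,800,3),np.uint8); r[:,:300]=w
save({"color":np.vstack([im,r])},"m4.png")
E
```

```text
(no output)
```

View pics/m4.png

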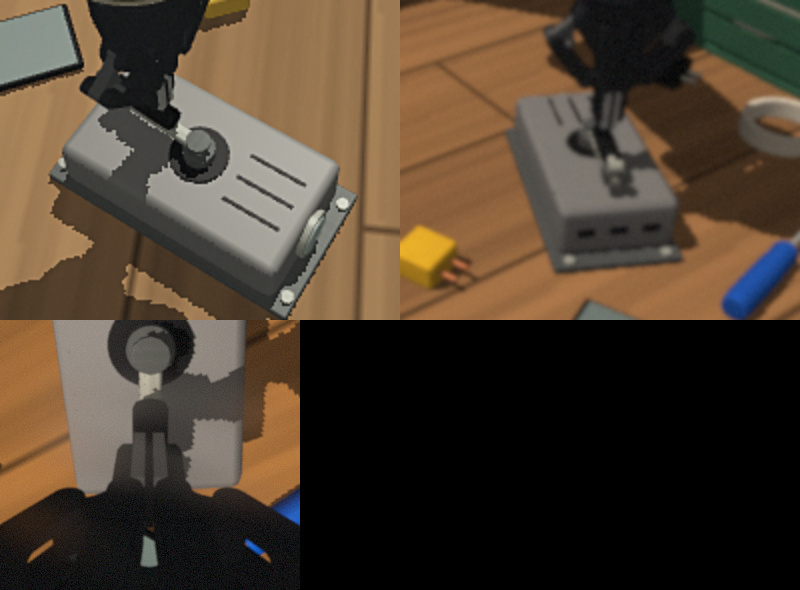

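```bash
python3 - <<'E'
from h import *
s=sense(); print(s["eef_pos"],s["grip_width"],s["grip_force"])
ims=[]
for n,(h) in (("side",0),("scene",0)):
    c=cam(n); W=np.linalg.inv(c["wc"])
    im=c["color"].copy()
    def pr(p):
        q=W@np.r_[p,1]; return np.array([c["cx"]-c["fx"]*q[0]/q[2],c["cy"]+c["fy"]*q[1]/q[2]])
    t=pr(s["eef_pos"]); g=pr(np.array(s["eef_pos"])+[0,0,19]); print(n,t,g,pr([580,187.5,90]),pr([630.5,158.5,90]))
    u,v=t.astype(int); k=cv2.resize(im[v-50:v+25,u-50:u+50],(400,300),interpolation=cv2.INTER_CUBIC)
    k=k.astype(float); k=(255*(k/255)**0.5).astype(np.uint8).copy()
    for p,col in ((t,(255,0,0)),(g,(0,255,0)),(pr([580,187.5,90]),(255,255,0)),(pr([630.5,158.5,90]),(0,255,255))):
        cv2.circle(k,tuple(int(x) for x in (p-[u-50,v-50])*4),3,col,1)
    ims.append(k)
save({"color":np.hstack(ims)},"m5.png")
E
```

```text
[595.00131089 178.46146597  75.17911202] 0.0009063444433214971 0.0
side [249.39529361 299.36604141] [248.61917319 293.4094156 ] [257.46142396 300.74381256] [228.67698365 281.68326306]
scene [360.56514514 185.50967521] [361.83381722 176.95355615] [359.69322541 173.55770992] [366.84890942 191.96822923]
```

View pics/m5.png

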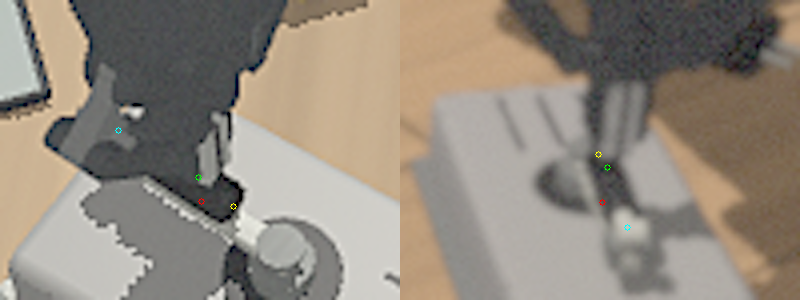

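The fingertips look shut on top of the sleeve, near the green z=94 mark rather than the red z=75 one. I check with wrist depth.

```bash
python3 - <<'E'
from h import *
np.set_printoptions(precision=0,suppress=True,linewidth=200)
c=cam("wrist"); v,u=np.mgrid[:420,:560]; d=c["depth"]
Pc=np.stack([(u-c["cx"])/c["fx"]*d,-(v-c["cy"])/c["fy"]*d,-d],-1)
P=Pc@c["wc"][:3,:3].T+c["wc"][:3,3]; M=np.array(c["mount"]); Pt=Pc@M[:3,:3].T+M[:3,3]
m=(d>0)&(P[...,2]>50)&(P[...,2]<68); print("case top z",np.median(P[m][:,2]))
for r in range(200,420,10): print(r,[ (int(P[r,k,2]),int(Pt[r,k,0])) if d[r,k]>0 else 0 for k in (255,262,268,274,280,287,295)])
for n in("scene","side"):
    c=cam(n);d=c["depth"]
    P=np.stack([(u-c["cx"])/c["fx"]*d,-(v-c["cy"])/c["fy"]*d,-d],-1)@c["wc"][:3,:3].T+c["wc"][:3,3]
    m=(d>0)&(np.hypot(P[...,0]-595,P[...,1]-178.5)<22)&(P[...,2]>70); print(n,np.histogram(P[m][:,2],range(70,160,5)))
E
```

```text
case top z 60.01907751146763
200 [(61, 24), (62, 24), (85, 32), (85, 32), (84, 31), (84, 31), (62, 25)]
210 [(61, 18), (62, 18), (62, 19), (79, 24), (79, 24), (80, 25), (61, 18)]
220 [(59, 11), (59, 11), (60, 12), (79, 19), (79, 19), (80, 19), (59, 11)]
230 [(60, 5), (59, 5), (59, 5), (86, 16), (87, 16), (87, 16), (60, 5)]
240 [(60, 0), (91, 13), (96, 15), (96, 15), (98, 16), (98, 16), (94, 14)]
250 [(59, -7), (90, 7), (97, 10), (99, 11), (100, 11), (98, 11), (95, 9)]
260 [(59, -13), (92, 2), (96, 5), (99, 6), (99, 6), (98, 5), (96, 4)]
270 [(60, -20), (90, -4), (118, 11), (117, 10), (116, 10), (117, 10), (95, -1)]
280 [(120, 7), (119, 7), (126, 11), (126, 10), (126, 10), (125, 10), (120, 7)]
290 [(126, 6), (133, 10), (133, 10), (133, 10), (133, 10), (133, 11), (133, 11)]
300 [(135, 7), (140, 11), (141, 11), (140, 11), (140, 11), (140, 11), (139, 10)]
310 [(150, 13), (147, 11), (147, 11), (144, 9), (145, 10), (145, 10), (147, 11)]
320 [(155, 13), (154, 12), (153, 12), (145, 5), (145, 5), (154, 12), (153, 12)]
330 [(158, 11), (158, 11), (159, 12), (145, 1), (144, 1), (158, 12), (158, 
[... 317 characters left out ...]
 (176, 13)]
380 [(183, 17), (178, 12), (158, -7), (8, -156), (9, -155), (159, -6), (177, 11)]
390 [(186, 16), (177, 7), (163, -6), (9, -167), (8, -167), (161, -9), (178, 8)]
400 [(189, 16), (183, 10), (182, 9), (183, 10), (183, 10), (183, 10), (183, 10)]
410 [(189, 14), (186, 11), (186, 10), (186, 11), (186, 11), (187, 11), (185, 9)]
scene (array([ 1, 21,  0,  6, 20, 74,  1,  3, 22, 40, 43, 42, 43, 45, 38, 37, 62]), array([ 70,  75,  80,  85,  90,  95, 100, 105, 110, 115, 120, 125, 130, 135, 140, 145, 150, 155]))
side (array([ 6, 52, 17, 20, 48, 86,  7,  2, 14, 24, 20, 26, 23, 23, 14, 15, 35]), array([ 70,  75,  80,  85,  90,  95, 100, 105, 110, 115, 120, 125, 130, 135, 140, 145, 150, 155]))
```

The side and scene depth put the shut fingertips at z≈111, about 36 mm higher than the reported TCP. The case top still reads 60, so the camera is right and the tool is effectively shorter. The sleeve was not touched. I open, go 34 mm lower, and close.

```bash
python3 -m jog '[{"tx":0,"ty":0,"tz":0,"ax":0,"ay":0,"az":0,"jaw":-0.2},{"tx":0,"ty":0,"tz":0,"ax":0,"ay":0,"az":0,"jaw":-0.2},{"tx":0,"ty":0,"tz":0,"ax":0,"ay":0,"az":0,"jaw":-0.2},{"tx":0,"ty":0,"tz":16,"ax":0,"ay":0,"az":0,"jaw":-0.2},{"tx":0,"ty":0,"tz":16,"ax":0,"ay":0,"az":0,"jaw":-0.2}]' 20; python3 -m jog '[{"tx":0,"ty":0,"tz":2,"ax":0,"ay":0,"az":0,"jaw":-0.2},{"tx":0,"ty":0,"tz":0,"ax":0,"ay":0,"az":0,"jaw":1},{"tx":0,"ty":0,"tz":0,"ax":0,"ay":0,"az":0,"jaw":1},{"tx":0,"ty":0,"tz":0,"ax":0,"ay":0,"az":0,"jaw":1},{"tx":0,"ty":0,"tz":0,"ax":0,"ay":0,"az":0,"jaw":1}]'
```

```text
time_s: 5.42
eef_pos: [594.6, 178.4, 41.6]
ee_rot: [-0.0, 0.251, 0.968, -0.0]
force: [-0.5, 0.2, -0.5]
grip_width: 0.599
grip_force: 0.0
time_s: 6.05
eef_pos: [595.4, 178.6, 41.6]
ee_rot: [0.001, 0.251, 0.968, 0.0]
force: [1.7, 1.0, 0.8]
grip_width: 0.203
grip_force: 21.3
```

Sleeve gripped at about 17 mm opening. Next I lift along the hinge arc, radius about 40 mm. Tool -x points outward and -z up.

```bash
python3 -m jog '[{"tx":-1.4,"ty":0,"tz":-10.4,"ax":0,"ay":0,"az":0,"jaw":1},{"tx":-4,"ty":0,"tz":-9.6,"ax":0,"ay":0,"az":0,"jaw":1},{"tx":-6.3,"ty":0,"tz":-8.3,"ax":0,"ay":0,"az":0,"jaw":1},{"tx":0,"ty":0,"tz":0,"ax":0,"ay":0,"az":0,"jaw":1}]'; python3 -m jog '[{"tx":-8.3,"ty":0,"tz":-6.3,"ax":0,"ay":0,"az":0,"jaw":1},{"tx":-9.6,"ty":0,"tz":-4,"ax":0,"ay":0,"az":0,"jaw":1},{"tx":-10.4,"ty":0,"tz":-1.4,"ax":0,"ay":0,"az":0,"jaw":1},{"tx":0,"ty":0,"tz":0,"ax":0,"ay":0,"az":0,"jaw":1},{"tx":0,"ty":0,"tz":0,"ax":0,"ay":0,"az":0,"jaw":1}]'
```

```text
time_s: 6.55
eef_pos: [605.7, 172.6, 70.3]
ee_rot: [0.0, 0.251, 0.968, 0.0]
force: [-1.7, 1.0, 1.0]
grip_width: 0.204
grip_force: 21.1
time_s: 7.18
eef_pos: [630.3, 158.7, 81.8]
ee_rot: [0.001, 0.251, 0.968, -0.0]
force: [-2.1, 0.6, 3.9]
grip_width: 0.195
grip_force: 19.7
```

```bash
python3 -m jog '[{"tx":-3,"ty":0,"tz":0,"ax":0,"ay":0,"az":0,"jaw":1},{"tx":0,"ty":0,"tz":0,"ax":0,"ay":0,"az":0,"jaw":1}]'; python3 - <<'E'
from h import *
c=[cam("side"),cam("scene")]
a=c[0]["color"][210:360,150:350]; b=c[1]["color"][110:260,260:460]
im=np.hstack([cv2.resize(a,(400,300)),cv2.resize(b,(400,300))]).astype(float); save({"color":(255*(im/255)**.6).astype(np.uint8)},"m6.png")
E
```

```text
time_s: 7.42
eef_pos: [632.1, 157.8, 81.7]
ee_rot: [-0.001, 0.251, 0.968, -0.0]
force: [-5.9, 1.1, 5.2]
grip_width: 0.201
grip_force: 19.5
```

View pics/m6.png

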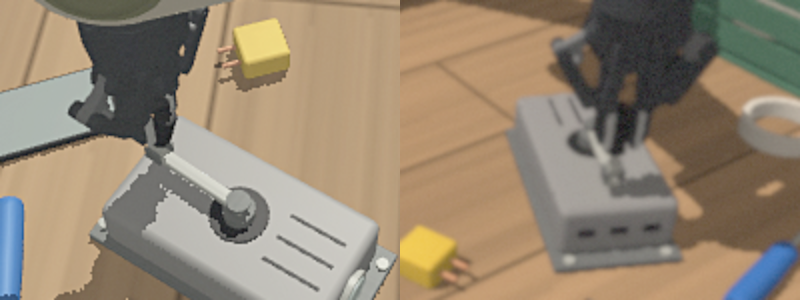

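The grip stands upright between the fingers (side crop near (160,140)) and the arm below it is bare. The 6 N inward reaction shows it is against the stop. Now I turn clockwise in 9° steps, turning the tool with the crank (tool -y is clockwise, +x inward).

```bash
python3 -m jog '[{"tx":1,"ty":-12.7,"tz":0,"ax":0,"ay":0,"az":0.157,"jaw":1},{"tx":1,"ty":-12.7,"tz":0,"ax":0,"ay":0,"az":0.157,"jaw":1},{"tx":1,"ty":-12.7,"tz":0,"ax":0,"ay":0,"az":0.157,"jaw":1},{"tx":0,"ty":0,"tz":0,"ax":0,"ay":0,"az":0,"jaw":1}]'; cat > st.py <<'E'
from h import *
s=sense(); d=np.array(s["eef_pos"][:2])-[560.5,197.5]; q=s["ee_rot"]; M=R.from_quat([q[1],q[2],q[3],q[0]]).as_matrix()
print("r",np.hypot(*d),"crank deg",-25.6-np.degrees(np.arctan2(d[1],d[0])),"tool inward dir",-25.6-np.degrees(np.arctan2(-M[1,0],-M[0,0])),"z",s["eef_pos"][2],"F tool",np.round(M.T@s["force"],1),"j6",s["joints"][5],s["grip_width"],s["time_s"])
E
python3 st.py
```

```text
time_s: 8.02
eef_pos: [606.2, 130.0, 81.7]
ee_rot: [-0.0, 0.471, 0.882, 0.0]
force: [-4.3, 3.2, 4.9]
grip_width: 0.2
grip_force: 19.5
r 81.50044262060254 crank deg 30.29741063357362 tool inward dir 30.585263874190026 z 81.71733675329206 F tool [ 5.1 -1.8 -4.9] j6 -0.568451565725543 0.20009926015295357 8.025
```

```bash
python3 -m jog '[{"tx":1,"ty":-12.7,"tz":0,"ax":0,"ay":0,"az":0.157,"jaw":1},{"tx":1,"ty":-12.7,"tz":0,"ax":0,"ay":0,"az":0.157,"jaw":1},{"tx":1,"ty":-12.7,"tz":0,"ax":0,"ay":0,"az":0.157,"jaw":1},{"tx":1,"ty":-12.7,"tz":0,"ax":0,"ay":0,"az":0.157,"jaw":1},{"tx":1,"ty":-12.7,"tz":0,"ax":0,"ay":0,"az":0.157,"jaw":1}]'; python3 st.py;  python3 -m jog '[{"tx":1,"ty":-12.7,"tz":0,"ax":0,"ay":0,"az":0.157,"jaw":1},{"tx":1,"ty":-12.7,"tz":0,"ax":0,"ay":0,"az":0.157,"jaw":1},{"tx":1,"ty":-12.7,"tz":0,"ax":0,"ay":0,"az":0.157,"jaw":1},{"tx":1,"ty":-12.7,"tz":0,"ax":0,"ay":0,"az":0.157,"jaw":1},{"tx":0,"ty":0,"tz":0,"ax":0,"ay":0,"az":0,"jaw":1}]'; python3 st.py
```

```text
time_s: 8.65
eef_pos: [546.9, 117.7, 81.9]
ee_rot: [0.001, 0.774, 0.634, 0.002]
force: [3.3, 5.0, 1.4]
grip_width: 0.198
grip_force: 19.4
r 80.9541046878207 crank deg 74.08669521638944 tool inward dir 75.76725236047156 z 81.853319282812 F tool [ 5.5  2.2 -1.4] j6 0.2001479759715653 0.19785385152762947 8.65
time_s: 9.28
eef_pos: [502.6, 142.2, 81.8]
ee_rot: [0.0, 0.93, 0.367, 0.001]
force: [1.3, 2.9, 3.2]
grip_width: 0.206
grip_force: 19.7
r 80.01951144511737 crank deg 110.70232473512786 tool inward dir 111.32294043132947 z 81.75709888680113 F tool [ 2.9 -1.3 -3.2] j6 0.869715342956602 0.20553375642830227 9.275
```

Remaining turn is about 69.3°, with a slight outward nudge (smaller tx).

```bash
python3 -m jog '[{"tx":0.6,"ty":-12.7,"tz":0,"ax":0,"ay":0,"az":0.157,"jaw":1},{"tx":0.6,"ty":-12.7,"tz":0,"ax":0,"ay":0,"az":0.157,"jaw":1},{"tx":0.6,"ty":-12.7,"tz":0,"ax":0,"ay":0,"az":0.157,"jaw":1},{"tx":0.8,"ty":-12.7,"tz":0,"ax":0,"ay":0,"az":0.157,"jaw":1},{"tx":0,"ty":0,"tz":0,"ax":0,"ay":0,"az":0,"jaw":1}]'; python3 st.py;  python3 -m jog '[{"tx":0.8,"ty":-12.7,"tz":0,"ax":0,"ay":0,"az":0.157,"jaw":1},{"tx":0.8,"ty":-12.7,"tz":0,"ax":0,"ay":0,"az":0.157,"jaw":1},{"tx":0.8,"ty":-12.7,"tz":0,"ax":0,"ay":0,"az":0.157,"jaw":1},{"tx":0,"ty":0,"tz":0,"ax":0,"ay":0,"az":0,"jaw":1},{"tx":0,"ty":0,"tz":0,"ax":0,"ay":0,"az":0,"jaw":1}]'; python3 st.py
```

```text
time_s: 9.9
eef_pos: [481.1, 186.7, 81.8]
ee_rot: [-0.0, 0.998, 0.063, 0.002]
force: [3.8, 1.7, 2.8]
grip_width: 0.198
grip_force: 19.8
r 80.11310991290172 crank deg 146.6567933758924 tool inward dir 147.14611296445756 z 81.75863108081577 F tool [ 4.  -1.2 -2.8] j6 1.5870295511190795 0.19791909847527323 9.9
time_s: 10.52
eef_pos: [484.6, 223.7, 81.6]
ee_rot: [-0.0, 0.985, -0.171, 0.001]
force: [6.1, 0.6, 4.6]
grip_width: 0.199
grip_force: 19.9
r 80.32601014577642 crank deg -186.599819426615 tool inward dir -185.91623922180486 z 81.6464088728067 F tool [ 5.6 -2.6 -4.6] j6 2.12724847146505 0.1988337568531285 10.525
```

```bash
python3 -m jog '[{"tx":0.5,"ty":-9.2,"tz":0,"ax":0,"ay":0,"az":0.104,"jaw":1},{"tx":0,"ty":0,"tz":0,"ax":0,"ay":0,"az":0,"jaw":1},{"tx":0,"ty":0,"tz":0,"ax":0,"ay":0,"az":0,"jaw":1}]'; python3 st.py; python3 -m jog '[{"tx":0,"ty":0,"tz":0,"ax":0,"ay":0,"az":0,"jaw":-0.5},{"tx":0,"ty":0,"tz":0,"ax":0,"ay":0,"az":0,"jaw":-0.5},{"tx":0,"ty":0,"tz":0,"ax":0,"ay":0,"az":0,"jaw":-0.5},{"tx":0,"ty":0,"tz":0,"ax":0,"ay":0,"az":0,"jaw":-0.5},{"tx":0,"ty":0,"tz":-15,"ax":0,"ay":0,"az":0,"jaw":-0.5}]'; python3 -m jog '[{"tx":0,"ty":0,"tz":-30,"ax":0,"ay":0,"az":0,"jaw":-0.5},{"tx":0,"ty":0,"tz":-30,"ax":0,"ay":0,"az":0,"jaw":-0.5},{"tx":0,"ty":0,"tz":-30,"ax":0,"ay":0,"az":0,"jaw":-0.5},{"tx":0,"ty":0,"tz":-20,"ax":0,"ay":0,"az":0,"jaw":-0.5},{"tx":0,"ty":0,"tz":0,"ax":0,"ay":0,"az":0,"jaw":-0.5}]'
python3 - <<'E'
from h import *
np.set_printoptions(precision=1,suppress=True)
c=[cam("side"),cam("scene")]
v,u=np.mgrid[:420,:560]
for k in c:
    d=k["depth"]; P=np.stack([(u-k["cx"])/k["fx"]*d,-(v-k["cy"])/k["fy"]*d,-d],-1)@k["wc"][:3,:3].T+k["wc"][:3,3]
    near=(d>0)&(np.hypot(P[...,0]-560.5,P[...,1]-197.5)<105)
    for lo,hi in ((68,86),(100,155)):
        X=P[near&(P[...,2]>lo)&(P[...,2]<hi)]; 
        if len(X)>9: print(lo,len(X),np.median(X,0),X[:,2].max(),cv2.minAreaRect(X[:,:2].astype(np.float32)))
    for z in range(100,155,10):
        X=P[near&(P[...,2]>z)&(P[...,2]<z+10)]; print(z,len(X),X.mean(0) if len(X) else 0)
a=c[0]["color"][230:380,180:380]; b=c[1]["color"][110:260,260:460]
im=np.hstack([cv2.resize(a,(400,300)),cv2.resize(b,(400,300))]).astype(float); save({"color":(255*(im/255)**.6).astype(np.uint8)},"m7.png")
E
```

```text
time_s: 10.9
eef_pos: [487.9, 232.0, 81.6]
ee_rot: [-0.0, 0.975, -0.222, 0.001]
force: [4.4, 1.0, 4.8]
grip_width: 0.196
grip_force: 19.9
r 80.3739092235255 crank deg -180.15918289257587 tool inward dir -179.9210595269138 z 81.64504667020364 F tool [ 3.5 -2.8 -4.8] j6 2.2461262123713204 0.19595266509132417 10.9
time_s: 11.52
eef_pos: [486.5, 232.5, 95.9]
ee_rot: [0.001, 0.974, -0.225, -0.001]
force: [-0.0, 0.4, 1.3]
grip_width: 0.751
grip_force: 0.0
time_s: 12.15
eef_pos: [487.7, 232.8, 208.2]
ee_rot: [-0.001, 0.974, -0.225, 0.002]
force: [-0.1, -0.3, -0.7]
grip_width: 0.754
grip_force: 0.0
68 567 [537.9 210.8  79.6] 85.9279239173319 ((526.6693725585938, 213.3775177001953), (25.751964569091797, 100.75215911865234), 66.53968048095703)
100 303 [496.6 232.9 134.2] 149.60382784543276 ((497.2350769042969, 229.32730102539062), (16.62826919555664, 25.38582992553711), 54.31412887573242)
100 21 [490.9 236.3 107.2]
110 52 [491.9 235.3 115. ]
120 51 [494.  233.6 125. ]
130 53 [497.  233.  134.7]
140 126 [500.4 227.6 145.1]
150 0 0
68 290 [545.6 203.8  79.1] 85.87936831205678 ((530.162353515625, 212.103759765625), (24.61246109008789, 102.90550994873047), 62.842159271240234)
100 191 [502.9 221.  128.1] 147.46531453352912 ((502.1748352050781, 223.30880737304688), (17.518047332763672, 18.9669132232666), 58.357452392578125)
100 32 [499.3 224.  105.5]
110 36 [500.8 222.8 115.1]
120 37 [503.1 221.2 125.4]
130 36 [505.1 219.8 135.4]
140 50 [504.6 222.4 144.4]
150 0 0
```

View pics/m7.png

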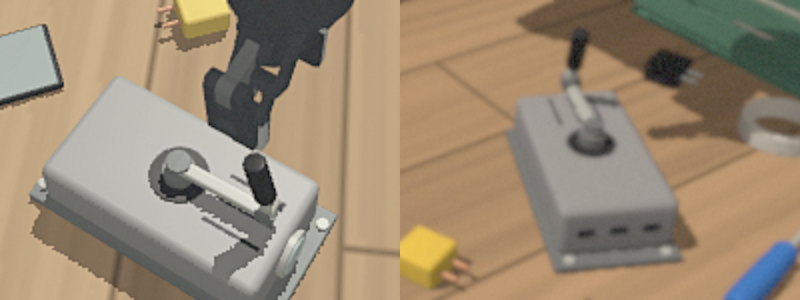

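The crank points at the lamp. The grip, though, leans about 12° inward: its top is near (498,229) at z 145 and the hinge is at about (488,232), so it slipped along the pads. I go inside it with shut fingers and push it outward against the stop.

```bash
python3 -m jog '[{"tx":21,"ty":0,"tz":0,"ax":0,"ay":0,"az":0,"jaw":1},{"tx":21,"ty":0,"tz":0,"ax":0,"ay":0,"az":0,"jaw":1},{"tx":0,"ty":0,"tz":0,"ax":0,"ay":0,"az":0,"jaw":1},{"tx":0,"ty":0,"tz":0,"ax":0,"ay":0,"az":0,"jaw":1},{"tx":0,"ty":0,"tz":0,"ax":0,"ay":0,"az":0,"jaw":1}]'; python3 -m jog '[{"tx":0,"ty":0,"tz":40,"ax":0,"ay":0,"az":0,"jaw":1},{"tx":0,"ty":0,"tz":40,"ax":0,"ay":0,"az":0,"jaw":1},{"tx":0,"ty":0,"tz":40,"ax":0,"ay":0,"az":0,"jaw":1},{"tx":0,"ty":0,"tz":0,"ax":0,"ay":0,"az":0,"jaw":1}]'; python3 st.py; python3 -m jog '[{"tx":-6,"ty":0,"tz":0,"ax":0,"ay":0,"az":0,"jaw":1},{"tx":-6,"ty":0,"tz":0,"ax":0,"ay":0,"az":0,"jaw":1},{"tx":-5,"ty":0,"tz":0,"ax":0,"ay":0,"az":0,"jaw":1},{"tx":0,"ty":0,"tz":0,"ax":0,"ay":0,"az":0,"jaw":1},{"tx":0,"ty":0,"tz":0,"ax":0,"ay":0,"az":0,"jaw":1}]'; python3 st.py
```

```text
time_s: 12.88
eef_pos: [524.3, 214.6, 206.1]
ee_rot: [0.0, 0.975, -0.224, -0.0]
force: [-0.8, 0.5, 0.3]
grip_width: 0.002
grip_force: 0.0
time_s: 13.38
eef_pos: [523.0, 214.2, 84.2]
ee_rot: [0.001, 0.974, -0.224, -0.002]
force: [-0.0, 1.3, -0.1]
grip_width: -0.001
grip_force: 0.0
r 41.004541293335826 crank deg -181.57168430853903 tool inward dir -179.6556093088628 z 84.19516084559578 F tool [-0.6 -1.1  0.1] j6 2.205016098211625 -0.0012181983755321698 13.375
time_s: 14.0
eef_pos: [509.5, 221.7, 86.2]
ee_rot: [0.0, 0.974, -0.225, -0.0]
force: [0.8, -1.2, -1.2]
grip_width: 0.0
grip_force: 0.0
r 56.44044781470655 crank deg -180.19784406876894 tool inward dir -179.63650198755946 z 86.23624034279612 F tool [1.2 0.8 1.2] j6 2.223430533790261 0.00045295867242880263 14.0
```

Now at r=56 with light contact. I push on in small steps until the force rises.

```bash
for i in 1; do python3 -m jog '[{"tx":-3,"ty":0,"tz":0,"ax":0,"ay":0,"az":0,"jaw":1},{"tx":0,"ty":0,"tz":0,"ax":0,"ay":0,"az":0,"jaw":1},{"tx":0,"ty":0,"tz":0,"ax":0,"ay":0,"az":0,"jaw":1}]'; done >/dev/null; python3 st.py;  python3 -m jog '[{"tx":-2,"ty":0,"tz":0,"ax":0,"ay":0,"az":0,"jaw":1},{"tx":0,"ty":0,"tz":0,"ax":0,"ay":0,"az":0,"jaw":1},{"tx":0,"ty":0,"tz":0,"ax":0,"ay":0,"az":0,"jaw":1}]' >/dev/null; python3 st.py;  python3 -m jog '[{"tx":-2,"ty":0,"tz":0,"ax":0,"ay":0,"az":0,"jaw":1},{"tx":0,"ty":0,"tz":0,"ax":0,"ay":0,"az":0,"jaw":1},{"tx":0,"ty":0,"tz":0,"ax":0,"ay":0,"az":0,"jaw":1}]' >/dev/null; python3 st.py
```

```text
r 59.26459367609649 crank deg -180.1493531380256 tool inward dir -179.62951162131154 z 86.18871250299726 F tool [ 0.9  0.9 -0.6] j6 2.226843906295198 -0.0021199437800481754 14.375
r 59.8391977159899 crank deg -180.04160721846628 tool inward dir -179.62079612685704 z 86.41391184776714 F tool [7.6 0.  2.3] j6 2.229129980558361 0.0024150910071337613 14.75
r 60.391848054537526 crank deg -179.9856020015942 tool inward dir -179.60792878761046 z 86.54618626668419 F tool [14.1 -0.   4.6] j6 2.231423112238033 0.0020226374359592595 15.125
```

Stiff contact at r≈60, as the geometry predicts for an upright grip, so it is at the stop. I back off, rise clear, and verify.

```bash
python3 -m jog '[{"tx":8,"ty":0,"tz":0,"ax":0,"ay":0,"az":0,"jaw":1},{"tx":12,"ty":0,"tz":0,"ax":0,"ay":0,"az":0,"jaw":1},{"tx":0,"ty":0,"tz":-40,"ax":0,"ay":0,"az":0,"jaw":1},{"tx":0,"ty":0,"tz":-50,"ax":0,"ay":0,"az":0,"jaw":1},{"tx":0,"ty":0,"tz":-50,"ax":0,"ay":0,"az":0,"jaw":1}]'; python3 -m jog '[{"tx":20,"ty":0,"tz":-30,"ax":0,"ay":0,"az":0,"jaw":1},{"tx":20,"ty":0,"tz":-10,"ax":0,"ay":0,"az":0,"jaw":1},{"tx":20,"ty":0,"tz":0,"ax":0,"ay":0,"az":0,"jaw":1},{"tx":0,"ty":0,"tz":0,"ax":0,"ay":0,"az":0,"jaw":1}]'
python3 - <<'E'
from h import *
np.set_printoptions(precision=1,suppress=True)
c=[cam("side"),cam("scene")]
v,u=np.mgrid[:420,:560]
for k,n in zip(c,("side","scene")):
    d=k["depth"]; P=np.stack([(u-k["cx"])/k["fx"]*d,-(v-k["cy"])/k["fy"]*d,-d],-1)@k["wc"][:3,:3].T+k["wc"][:3,3]
    near=(d>0)&(np.hypot(P[...,0]-560.5,P[...,1]-197.5)<105)
    X=P[near&(P[...,2]>74)&(P[...,2]<84)]; print(cv2.minAreaRect(X[:,:2].astype(np.float32)))
    for z in range(100,150,10):
        X=P[near&(P[...,2]>z)&(P[...,2]<z+10)]; print(z,len(X),X.mean(0) if len(X) else 0)
    for r in place_of("grip_end",n)[:1]: print(r["conf"],atz(k,r["centre"],148))
a=c[0]["color"][230:380,180:380]; b=c[1]["color"][110:260,260:460]
im=np.hstack([cv2.resize(a,(400,300)),cv2.resize(b,(400,300))]).astype(float); save({"color":(255*(im/255)**.6).astype(np.uint8)},"m8.png")
E
```

```text
time_s: 15.75
eef_pos: [521.2, 215.8, 227.6]
ee_rot: [0.0, 0.974, -0.225, -0.0]
force: [1.0, 0.8, -0.8]
grip_width: 0.002
grip_force: 0.0
time_s: 16.25
eef_pos: [575.8, 189.1, 265.4]
ee_rot: [0.0, 0.974, -0.225, -0.001]
force: [-0.5, 0.2, -0.2]
grip_width: -0.005
grip_force: 0.0
((525.32275390625, 214.8815460205078), (20.266321182250977, 97.30139923095703), 66.7022476196289)
100 19 [488.8 238.3 107.2]
110 37 [488.7 238.1 115.1]
120 41 [488.4 237.9 125. ]
130 41 [488.7 237.9 135.2]
140 128 [488.8 233.2 146.3]
0.86 [488.  231.2 148. ]
((527.7200927734375, 212.634033203125), (18.48886489868164, 99.65437316894531), 64.7861099243164)
100 29 [494.7 225.4 106.4]
110 38 [495.2 225.8 115.2]
120 43 [494.6 225.8 125.1]
130 40 [495.3 225.9 135.1]
140 55 [492.8 227.  145.2]
0.63 [486.3 233.  148. ]
```

View pics/m8.png

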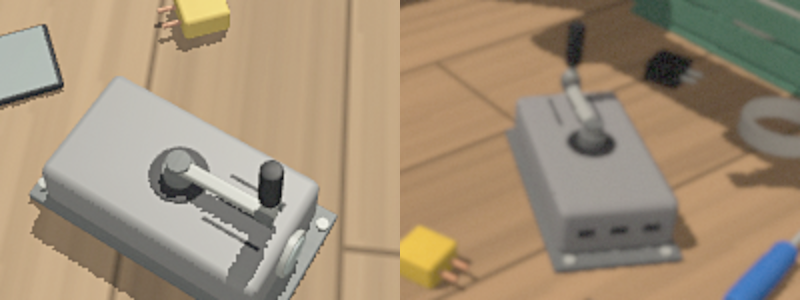

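The grip is now vertical: its slices stay at the same position from z 107 to 146. Its end is at about (487,232), which puts the arm within 1° of the lamp end. The gripper is clear, so I hand in.

```bash
python3 -c "from rig import *; print(finish_job())"
```

```text
the job is handed in; nothing more can be done
None
```

I handed the job in at about 16 s: the grip stands upright against its stop and the crank arm points to the lamp end within about 1°, with the gripper clear, though the grip was found leaning about 12° after the half turn and was pushed upright only then.

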